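# Clear a board offcut off the bench edge into the scrap bin

## Task

Clear the flat plywood offcut away by pushing it along the bench and over the far edge, so that it drops into the scrap bin hanging there; do not lift it. The good length of white pipe that lies in its way is not scrap: first pick it up and lay it in the notches of the white vee block, sticking out equally far at both ends. Leave everything else on the bench where it is.

Things in the scene. Friction and masses are not known exactly. Their poses are not given: they have to be found in the camera images.
- board_center (a point): Centre (half-way up) of the loose plywood offcut, a flat board lying on the bench: 95 mm along its x, 120 mm along its y, 18 mm thick (z up), 160 g. It is too wide to grip from above.
- pipe_center (a point): Centre of the loose straight piece of white pipe: 32 mm in diameter, 140 mm long along its own y, 90 g, solid for grasping. It lies on the bench between the board and the far edge, in front of the bin, and can roll.
- vee_cradle (a point): Seat in the loose white plastic vee block: where the pipe's centre belongs, 54 mm above the bench over the block's middle. The block is 112 mm along its x, 130 mm along y, 100 mm high, 0.6 kg. Two plates, 44 to 56 mm either side of the middle along x, each have a V notch open upward, about 100 mm wide at the top; the seated pipe lies along the block's x in both. Between them: only a base 8 mm high.
- bin_edge (a point): Point on the far bench edge (height 0) at the middle of the bin's width; x points away from the robot, the straight edge runs along y and has no lip. The fixed grey sheet-metal bin hangs outside it: its open top spans 8 to 194 mm beyond the edge and 100 mm to either side in y; its rim is 40 mm and its floor 209 mm below the bench top.
- tin_center (a point): Centre of an open metal screw tin, 64 mm across, 50 mm high, loose; it stands on the robot's side of the vee block. Bystander.
- coupling_center (a point): Centre of a black pipe coupling standing on end, 54 mm across, 60 mm high, loose, at the right behind the vice. Bystander.
- tee_center (a point): Centre of a grey pipe tee, 67 x 92 mm and 42 mm high, loose, at the right behind the vice. Bystander.
- white_wheel: Centre of the underside of a white ring-shaped roll, 110 mm across, 28 mm high, lying fixed on the bench to the left. Obstacle. Nearer the robot than it, a fixed blue tube 110 mm in diameter also lies on the bench, pointing away from the robot: its far end is at x = 0.43, with its right side at y = 0.32 there and at y = 0.29 by x = 0.30.
- vice_2: The bench vice, fixed, red, up to 211 mm high: its body fills x 0.31 to 0.54, y below 0.03 (only its 20 mm high base reaches beyond x = 0.50 there, apart from the jaws at y below -0.11, which reach x = 0.52). The origin itself has no use. Obstacle.

How it is judged:
By the outcome, as a careful person would: the job done as asked, in the order asked, and still so for the second after the job is handed in, with the robot touching nothing.
It also fails if it takes over 56 s, if anything falls off the work surface, if the arm or the gripper's body presses on something with over 40 N, if the wrist force passes 120 N, or if a joint passes its speed limit or range.

## Robot

A 6-joint arm with a two-finger parallel gripper is mounted at the origin on the work surface; the furniture and walls round the work are solid. World frame = base frame: x ahead of the robot, y to its left, z up, the work surface at z = 0. Lengths are in m, angles in rad, forces in N, time in s.
With the tool pointing down it reaches from about 0.375 to 0.9 m from the base axis. Payload 3.1 kg.
Tool frame: the origin (TCP) lies on the centre line of the jaws, within the pads' length; the fingertips stand 8 mm ahead of it and the grasp point (between the pads) lies 11 mm behind it; z points along the fingers, y is the line along which they close (so a half turn about z gives the same grasp; the last joint's range is limited). The gripper opens to 87 mm and grips with 3 to 60 N. Pads are 19 mm wide; open, the fingers measure 117 mm over their backs; the gripper's body (75 mm by 190 mm) begins 51 mm behind the grasp point.
Start: joints at [0.944, 0.527, 1.433, -0, 1.181, -0.178], TCP at [0.271, 0.563, 0.231] pointing down, gripper open.
Joint ranges: [-3.08, 3.08], [-0.75, 2.2], [0.22, 2.44], [-1.43, 4.57], [0, 2.65], [-2.85, 2.85]. Speed limits (rad/s): [2.79, 2.79, 3.14, 3.14, 3.14, 3.14].

## Interface

Orientations are given as a unit quaternion [x, y, z, w].
In Python, from rig import robot gives the robot as it stands. The module is installed in compiled form; this text tells all that it offers.
- The arm moves only by the tool send_rows, never from a script. Its argument "increments" is one flat list of numbers, 7 for each row, row after row: the turn, a rotation vector about the world's x, y, z in rad, then the shift along the world's x, y, z in cm, then the opening, from 0 (shut) to 1 (fully open). A call has 1 to 20 rows; each row shifts and turns the commanded pose from where the row before left it; what a row does not reach is not made up. A row lasts 1/12 s, in which the tool goes at most 41.7 mm and 7.16 degrees, less where a joint would pass 70% of its speed; a pose out of reach is approached as far as the arm can. A call is refused whole if a number of a shift passes 4.17 or a number of a turn 0.125, either way. A call with a gripper value outside its range is refused whole. The fingers move at their own pace and stop on an object; "newtons" is the grip in N (left out, the last holds). Time passes only in rows, so rows that do not move let the fingers close. It gives the time, the measured TCP pose, the force, the opening and the grip force at its end, in the units of the state.
- robot.get_obs(): the state, without advancing time (a new reading comes with each control period).
- robot.camera(name): name is "scene" or "top" or "wrist"; returns a dict with "image" (480x640x3 uint8, red, green, blue), "range_z" (480x640 float32, m along the optical axis (not along the pixel's ray), 0 where there is no reading), "fx", "fy", "cx", "cy" (pixels), "R" (3x3) and "t" (3): a world point X has camera coordinates R X + t. Camera axes: x right, y down, z forward; pixel columns grow to the right and rows downward; lengths in m; the calibration is good to about 2 mm. A picture is of the moment at which its call begins.
- robot.hand_in(): hands the job in; it is judged then, once.
The state is a dict: "time": time; "q": joint angles; "joint_velocities": joint speeds; "joint_torque": joint torques, N m; "position": TCP position; "tool_rot": TCP orientation; "ft_force": force on the tool from outside, world axes, zero at the start; "moment": the same for the moment, N m; "grip_width": finger opening in m; "grip_force": force on a finger pad.
Only numpy, scipy, OpenCV 4.12 (cv2) and the standard library are available. Lean on these libraries where they do the work, as an engineer would, in place of code of your own. Each camera call takes 0.05 s, during which the arm holds its last target. There are 200 camera calls.

## Working session

There is one attempt and no reset: what is moved stays moved. The work goes in short steps, Python scripts to look and compute and a tool call to move; the robot and the scene stay as the last step left them, time stands still between calls to the robot, and variables do not carry over. Pictures are saved under pics/ and viewed, at most 10 in all, crops included, and the job is handed in when it is done.

Besides the shell and the picture viewer there is one more tool, called after "Call:" by a JSON object that holds its "method" and its "body". send_rows: Moves the arm, as the interface text tells. Its arguments: {"type":"object","properties":{"increments":{"type":"array"},"newtons":{"type":"number"}},"required":["increments"]}

```bash
mkdir -p pics
python3 - <<'E'
from rig import robot
import cv2,numpy as np
o=robot.get_obs();print(o['time'],o['position'],o['tool_rot'],o['grip_width'])
for n in("scene","top"):
    c=robot.camera(n);np.savez(f'{n}.npz',**c)
    cv2.imwrite(f'pics/{n}0.png',c['image'][:,:,::-1]);print(n,-c['R'].T@c['t'])
E
```

```text
0.0 [0.27070917 0.56253577 0.22955105] [ 2.22496976e-01  9.74932775e-01 -9.98341176e-04 -4.27001087e-04] 0.08725050908385805
scene [0.69578421 0.70494747 0.86829859]
top [0.49260347 0.09680177 1.05231367]
```

View pics/top0.png

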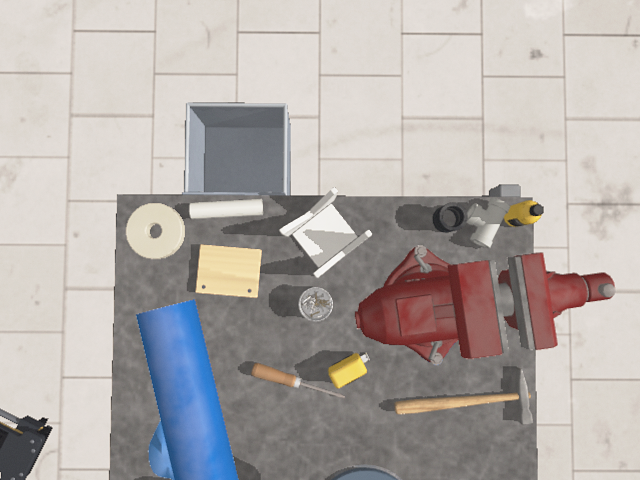

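View pics/scene0.png

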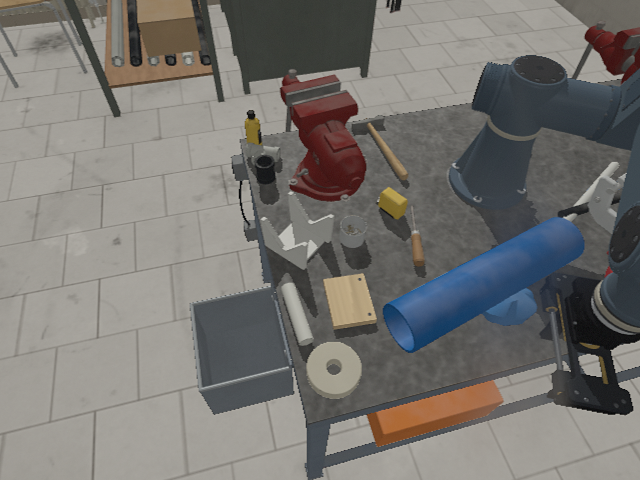

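The top view shows the pipe at about (227,208), the board at (229,271), the vee block at (326,238) turned roughly 35–40°, the bin at columns 186–290 with the edge at row ~194, and the tin at (316,303).

```bash
cat > h.py <<'E'
import numpy as np,cv2
def cloud(c):
    v,u=np.mgrid[0:480,0:640];z=c['range_z']
    P=np.stack([(u-c['cx'])/c['fx']*z,(v-c['cy'])/c['fy']*z,z],-1)
    X=(P-c['t'])@c['R'];X[z==0]=np.nan;return X
def rect(p):
    (c,s,a)=cv2.minAreaRect((p[:,:2]*1000).astype(np.float32));return np.round(c,1),np.round(s,1),round(a,1)
E
python3 - <<'E'
from h import *
t=dict(np.load('top.npz'));X=cloud(t)
def sel(u0,u1,v0,v1,z0,z1):
    p=X[v0:v1,u0:u1].reshape(-1,3);return p[(p[:,2]>z0)&(p[:,2]<z1)]
for n,a in dict(pipe=(185,270,192,225,.012,.05),board=(190,268,238,304,.01,.03),tin=(295,338,283,325,.03,.06),wheel=(120,187,200,262,.02,.04),veeall=(276,376,186,280,.02,.12),veetop=(276,376,186,280,.09,.12),veebase=(276,376,186,280,.004,.012)).items():
    p=sel(*a);print(n,len(p),rect(p),p[:,2].max().round(4),np.median(p[:,2]).round(4))
p=sel(276,376,186,280,.085,.12);print(np.round(p[::3],3).tolist())
p=sel(185,292,185,205,-.01,.005);print('edge',p[:,0].max(), 'bench z',np.median(p[:,2]))
p=sel(170,310,95,200,-.07,-.03);print('bin',rect(p),p.min(0),p.max(0))
# depth-row slices of pipe for axis
p=sel(185,270,192,225,.025,.05);c=p[:,:2].mean(0);w,V=np.linalg.eigh(np.cov(p[:,:2].T));print('pipe ridge',c,V[:,1])
s=cloud(dict(np.load('scene.npz')))
q=s[190:270,255:340].reshape(-1,3);q=q[(q[:,2]>.015)&(q[:,2]<.12)];print('vee scene',rect(q));
q=s[270:350,270:318].reshape(-1,3);q=q[(q[:,2]>.004)&(q[:,2]<.05)&(q[:,0]>.68)];print('pipe scene',rect(q),q[:,2].max())
E
```

```text
pipe 1160 (array([609.4, 274.5]), array([ 32.2, 140.5]), 3.7) 0.0369 0.0283
board 2956 (array([486.9, 269. ]), array([120.4,  95. ]), 85.5) 0.0236 0.0171
tin 178 (array([425.1,  96.9]), array([62.7, 62.8]), 1.1) 0.0535 0.0475
wheel 2331 (array([563.7, 413.6]), array([109.8, 107.9]), 89.9) 0.0348 0.0272
veeall 1026 (array([558.7,  79.8]), array([112.1, 129.1]), 38.6) 0.1034 0.0673
veetop 244 (array([558.6,  79.7]), array([111.6, 129.3]), 38.8) 0.1034 0.0973
veebase 2071 (array([554.4,  77.3]), array([192.9, 167.7]), 89.9) 0.0119 0.007
[[0.641, 0.066, 0.095], [0.638, 0.068, 0.099], [0.639, 0.063, 0.099], [0.637, 0.066, 0.098], [0.636, 0.061, 0.102], [0.635, 0.068, 0.1], [0.635, 0.063, 0.099], [0.634, 0.074, 0.094], [0.633, 0.068, 0.1], [0.633, 0.063, 0.098], [0.632, 0.075, 0.093], [0.631, 0.07, 0.099], [0.631, 0.065, 0.099], [0.632, 0.059, 0.093], [0.63, 0.074, 0.092], [0.63, 0.068, 0.097], [0.63, 0.063, 0.095], [0.629, 0.075, 0.087], [0.629, 0.07, 0.091], [0.628, 0.064, 0.096], [0.627, 0.077, 0.087], [0.627, 0.072, 0.088], [0.626, 0.066, 0.096], [0.625, 0.072, 0.089], [0.623, 0.075, 0
[... 1552 characters left out ...]
.095], [0.482, 0.098, 0.101], [0.482, 0.093, 0.098], [0.482, 0.087, 0.098], [0.48, 0.095, 0.097], [0.48, 0.089, 0.096], [0.478, 0.093, 0.099], [0.476, 0.095, 0.095]]
edge 0.6393673325892006 bench z -0.0010173701459227121
bin (array([744.5, 267.2]), array([215.7, 194.5]), 89.6) [ 0.64642453  0.15917619 -0.06996799] [ 0.84160044  0.37522224 -0.03011575]
pipe ridge [0.60892927 0.27388463] [-0.06533035  0.99786369]
vee scene (array([514.1,  35.9]), array([251.8, 140.3]), 44.8)Traceback (most recent call last):
  File "<stdin>", line 14, in <module>
    return umr_maximum(a, axis, None, out, keepdims, initial, where)
ValueError: zero-size array to reduction operation maximum which has no identity
```

Call:
{"method": "send_rows", "body": {"increments": [0,0,-0.053,1.69,-1.44,-0.5,0.8,0,0,-0.053,1.69,-1.44,-0.5,0.8,0,0,-0.053,1.69,-1.44,-0.5,0.8,0,0,-0.053,1.69,-1.44,-0.5,0.8,0,0,-0.053,1.69,-1.44,-0.5,0.8,0,0,-0.053,1.69,-1.44,-0.5,0.8,0,0,-0.053,1.69,-1.44,-0.5,0.8,0,0,-0.053,1.69,-1.44,-0.5,0.8,0,0,-0.053,1.69,-1.44,-0.5,0.8,0,0,-0.053,1.69,-1.44,-0.5,0.8,0,0,-0.053,1.69,-1.44,-0.5,0.8,0,0,-0.053,1.69,-1.44,-0.5,0.8,0,0,-0.053,1.69,-1.44,-0.5,0.8,0,0,-0.053,1.69,-1.44,-0.5,0.8,0,0,-0.053,1.69,-1.44,-0.5,0.8,0,0,-0.053,1.69,-1.44,-0.5,0.8,0,0,-0.053,1.69,-1.44,-0.5,0.8,0,0,-0.053,1.69,-1.44,-0.5,0.8,0,0,-0.053,1.69,-1.44,-0.5,0.8,0,0,-0.053,1.69,-1.44,-0.5,0.8]}}

```text
time: 1.77
position: [0.6095, 0.2742, 0.1297]
tool_rot: [0.686, 0.728, -0.001, -0.0]
ft_force: [0.6, 0.3, -0.3]
grip_width: 0.0696
grip_force: 0.0
```

Call:
{"method": "send_rows", "body": {"increments": [0,0,0,0,0,0,0.8,0,0,0,0,0,0,0.8]}}

```text
time: 1.93
position: [0.6093, 0.2741, 0.1296]
tool_rot: [0.685, 0.728, -0.001, -0.001]
ft_force: [-0.0, -0.1, -0.6]
grip_width: 0.0694
grip_force: 0.0
```

```bash
cat >> h.py <<'E'
from scipy.spatial.transform import Rotation as Ro
def st(o):
    r=Ro.from_quat(o['tool_rot']).as_matrix()
    print('t',round(o['time'],2),'p',np.round(o['position'],4),'yawY',np.degrees(np.arctan2(r[1,1],r[0,1])).round(2),'zaxis',r[:,2].round(3),'F',np.round(o['ft_force'],1),'w',round(o['grip_width'],4),'gf',o['grip_force'])
E
python3 - <<'E'
from h import *
from rig import robot
st(robot.get_obs())
c=robot.camera('wrist');cv2.imwrite('pics/w1.png',c['image'][:,:,::-1])
X=cloud(c).reshape(-1,3);p=X[(X[:,2]>.02)&(X[:,2]<.045)&(X[:,0]>.56)&(X[:,0]<.66)&(X[:,1]<.352)&(X[:,1]>.19)]
print(len(p),rect(p),p[:,2].max())
E
```

```text
t 1.93 p [0.6093 0.2741 0.1296] yawY 3.46 zaxis [-0.002 -0.    -1.   ] F [-0.  -0.1 -0.6] w 0.0694 gf 0.0
8555 (array([609.4, 275.6]), array([ 31.3, 135.1]), 3.7) 0.034601677575044204
```

View pics/w1.png

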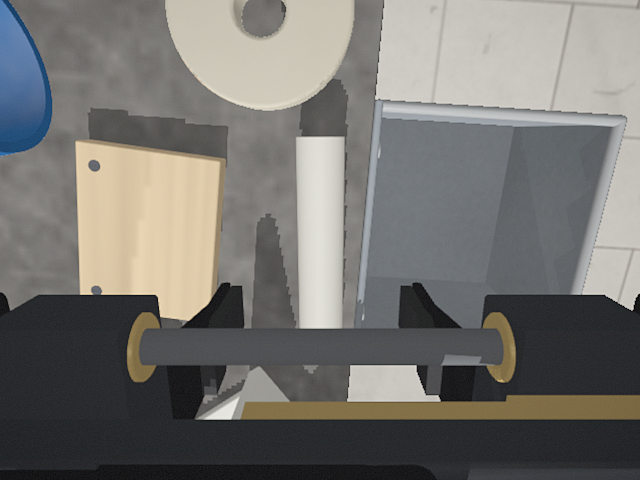

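The wrist view shows the pipe (columns 297–343) centred between the open fingers. Descend and grip.

Call:
{"method": "send_rows", "body": {"increments": [0,0,0,0,0.05,-1.5,0.8,0,0,0,0,0,-1.5,0.8,0,0,0,0,0,-1.5,0.8,0,0,0,0,0,-1.5,0.8,0,0,0,0,0,-1.5,0.8,0,0,0,0,0,-1.5,0.8,0,0,0,0,0,-1.4,0.8,0,0,0,0,0,-0.7,0.8,0,0,0,0,0,-0.5,0.8,0,0,0,0,0,0,0.8,0,0,0,0,0,0,0.2,0,0,0,0,0,0,0.2,0,0,0,0,0,0,0.2,0,0,0,0,0,0,0.2,0,0,0,0,0,0,0.2,0,0,0,0,0,0,0.2,0,0,0,0,0,0,0.2,0,0,0,0,0,0,0.2], "newtons": 25}}

```text
time: 3.48
position: [0.6093, 0.2756, 0.0148]
tool_rot: [0.685, 0.729, 0.0, 0.0]
ft_force: [-0.1, 0.1, 1.3]
grip_width: 0.0315
grip_force: 25.0
```

Call:
{"method": "send_rows", "body": {"increments": [0,0,0,0,0,1.0,0.2,0,0,0,0,0,2,0.2,0,0,0,0,0,2.5,0.2,0,0,0,0,0,2.5,0.2,0,0,0,0,0,2.5,0.2,0,0,0,0,0,2.5,0.2,0,0,0,0,0,2,0.2,0,0,0,0,0,0,0.2]}}

```text
time: 4.15
position: [0.612, 0.2766, 0.1703]
tool_rot: [0.685, 0.729, 0.004, 0.003]
ft_force: [0.9, -0.4, -0.5]
grip_width: 0.031
grip_force: 25.0
```

Call:
{"method": "send_rows", "body": {"increments": [0,0,-0.06,-0.316,-1.224,0,0.2,0,0,-0.06,-0.316,-1.224,0,0.2,0,0,-0.06,-0.316,-1.224,0,0.2,0,0,-0.06,-0.316,-1.224,0,0.2,0,0,-0.06,-0.316,-1.224,0,0.2,0,0,-0.06,-0.316,-1.224,0,0.2,0,0,-0.06,-0.316,-1.224,0,0.2,0,0,-0.06,-0.316,-1.224,0,0.2,0,0,-0.06,-0.316,-1.224,0,0.2,0,0,-0.06,-0.316,-1.224,0,0.2,0,0,-0.06,-0.316,-1.224,0,0.2,0,0,-0.06,-0.316,-1.224,0,0.2,0,0,-0.06,-0.316,-1.224,0,0.2,0,0,-0.06,-0.316,-1.224,0,0.2,0,0,-0.06,-0.316,-1.224,0,0.2,0,0,-0.06,-0.316,-1.224,0,0.2,0,0,0,0,0,0,0.2,0,0,0,0,0,0,0.2,0,0,0,0,0,0,0.2]}}

```text
time: 5.73
position: [0.5584, 0.0802, 0.1642]
tool_rot: [0.944, 0.331, -0.0, -0.0]
ft_force: [0.3, -0.3, -1.0]
grip_width: 0.0313
grip_force: 25.0
```

Run:
```python
from h import *
from rig import robot
st(robot.get_obs())
for n in('wrist','scene'):
    c=robot.camera(n);np.savez(n+'2.npz',**c)
w,s=[np.load(n+'2.npz')['image'] for n in('wrist','scene')]
cv2.imwrite('pics/w2.png',np.hstack([cv2.resize(w,(400,300)),cv2.resize(s[140:340,200:460],(390,300))])[:,:,::-1])
```

```text
t 5.73 p [0.5584 0.0802 0.1642] yawY -51.39 zaxis [-0.001  0.    -1.   ] F [ 0.3 -0.3 -1. ] w 0.0313 gf 24.99973487108946
```

View pics/w2.png

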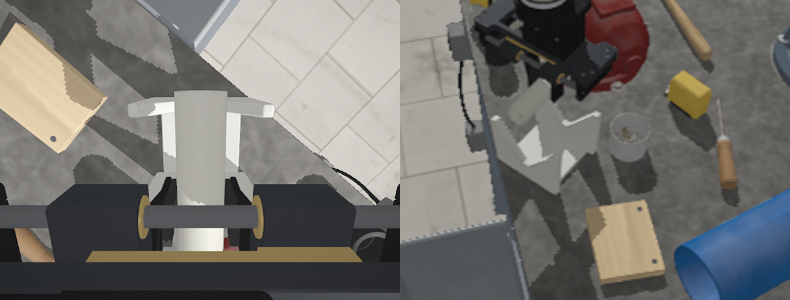

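The wrist half shows the pipe (columns 175–226) over the V notch, centred; checking its end relative to the block.

Run:
```python
from h import *
c=dict(np.load('wrist2.npz'));X=cloud(c)
a=np.radians(38.7);R=np.array([[np.cos(a),np.sin(a)],[-np.sin(a),np.cos(a)]])
P=X.copy().reshape(-1,3);P[:,:2]=(P[:,:2]-[.5587,.0798])@R.T
m=(P[:,2]>.15)&(P[:,2]<.2)&(abs(P[:,1])<.02)&(P[:,0]>.01)
p=P[m];print('pipe',p.min(0).round(4),p.max(0).round(4),rect(p))
m=(P[:,2]>.08)&(P[:,2]<.105)&(abs(P[:,1])<.08)&(abs(P[:,0])<.08);p=P[m];print('prongs',p.min(0).round(4),p.max(0).round(4))
far=p[p[:,0]>0.02]; print('far plate',rect(far), np.percentile(far[:,0],[2,98]).round(4))
```

```text
pipe [ 0.01   -0.0196  0.1511] [0.0694 0.02   0.1983] (array([39.7,  0.2]), array([39.6, 59.4]), 90.0)
prongs [-0.0446 -0.0659  0.08  ] [0.0563 0.0635 0.1024]
far plate (array([50.1, -1.2]), array([129.4,  12.2]), 89.9) [0.0444 0.0561]
```

Call:
{"method": "send_rows", "body": {"increments": [0,0,0,0.1,-0.04,-1.5,0.2,0,0,0,0,0,-1.5,0.2,0,0,0,0,0,-1.5,0.2,0,0,0,0,0,-1.5,0.2,0,0,0,0,0,-1.5,0.2,0,0,0,0,0,-1.5,0.2,0,0,0,0,0,-1.0,0.2,0,0,0,0,0,-0.5,0.2,0,0,0,0,0,-0.3,0.2,0,0,0,0,0,-0.1,0.2,0,0,0,0,0,0,0.2,0,0,0,0,0,0,0.2]}}

```text
time: 6.83
position: [0.5595, 0.0796, 0.0561]
tool_rot: [0.944, 0.33, 0.0, -0.0]
ft_force: [-1.2, 1.7, -0.6]
grip_width: 0.0312
grip_force: 25.0
```

Call:
{"method": "send_rows", "body": {"increments": [0,0,0,0,0,-0.1,0.2,0,0,0,0,0,-0.1,0.2,0,0,0,0,0,-0.1,0.2,0,0,0,0,0,0,0.2]}}

```text
time: 7.17
position: [0.5596, 0.0799, 0.0546]
tool_rot: [0.944, 0.33, 0.0, -0.0]
ft_force: [-3.8, 2.9, 11.9]
grip_width: 0.0316
grip_force: 25.0
```

Call:
{"method": "send_rows", "body": {"increments": [0,0,0,-0.05,0.05,0.05,0.2,0,0,0,0,0,0,0.45,0,0,0,0,0,0,0.5,0,0,0,0,0,0,0.65,0,0,0,0,0,0,0.75,0,0,0,0,0,0,0.75,0,0,0,0,0,0,0.75,0,0,0,0,0,0,0.75,0,0,0,0,0,1,0.75,0,0,0,0,0,2,0.75,0,0,0,0,0,2.5,0.75,0,0,0,0,0,2.5,0.75,0,0,0,0,0,2.5,0.75,0,0,0,0,0,2,0.75,0,0,0,0,0,1,0.5,0,0,0,0,0,0,0.2]}}

```text
time: 8.5
position: [0.5608, 0.0798, 0.191]
tool_rot: [0.944, 0.33, 0.003, 0.001]
ft_force: [-0.6, -0.2, 0.0]
grip_width: 0.0584
grip_force: 0.0
```

Call:
{"method": "send_rows", "body": {"increments": [0,0,0.0625,-0.865,1.035,0,0,0,0,0.0625,-0.865,1.035,0,0,0,0,0.0625,-0.865,1.035,0,0,0,0,0.0625,-0.865,1.035,0,0,0,0,0.0625,-0.865,1.035,0,0,0,0,0.0625,-0.865,1.035,0,0,0,0,0.0625,-0.865,1.035,0,0,0,0,0.0625,-0.865,1.035,0,0,0,0,0.0625,-0.865,1.035,0,0,0,0,0.0625,-0.865,1.035,0,0,0,0,0.0625,-0.865,1.035,0,0,0,0,0.0625,-0.865,1.035,0,0,0,0,0.0625,-0.865,1.035,0,0,0,0,0.0625,-0.865,1.035,0,0,0,0,0.0625,-0.865,1.035,0,0,0,0,0.0625,-0.865,1.035,0,0,0,0,0.0625,-0.865,1.035,0,0,0,0,0.0625,-0.865,1.035,0,0,0,0,0,0,0,0,0,0,0,0,0,0,0,0]}}

```text
time: 10.17
position: [0.4025, 0.2661, 0.1871]
tool_rot: [0.623, 0.783, -0.001, -0.0]
ft_force: [0.1, 0.2, -0.1]
grip_width: 0.0007
grip_force: 0.0
```

```bash
cat >> h.py <<'E'
def look(tag):
    from rig import robot
    st(robot.get_obs())
    t,s=robot.camera('top'),robot.camera('scene')
    X=cloud(t).reshape(-1,3);col=t['image'].reshape(-1,3).astype(int)
    a=np.radians(38.7);R=np.array([[np.cos(a),np.sin(a)],[-np.sin(a),np.cos(a)]])
    for nm,S in(('top',X),('scene',cloud(s).reshape(-1,3))):
        P=S.copy();P[:,:2]=(P[:,:2]-[.5587,.0798])@R.T
        p=P[(P[:,2]>.045)&(P[:,2]<.08)&(abs(P[:,1])<.0155)&(abs(P[:,0])<.09)]
        print(nm,'pipe in block frame',p.min(0).round(4),p.max(0).round(4), 'cells' ,len(p))
    p=X[(X[:,2]>.085)&(X[:,2]<.105)&(abs(X[:,0]-.555)<.1)&(abs(X[:,1]-.08)<.095)];print('prongs',rect(p))
    p=X[(col[:,0]>col[:,2]+25)&(X[:,2]>.008)&(X[:,2]<.03)&(abs(X[:,1]-.27)<.085)&(X[:,0]>.4)&(X[:,0]<.72)]
    if len(p)>50:print('board',rect(p),len(p))
    cv2.imwrite(f'pics/{tag}.png',np.hstack([cv2.resize(t['image'][170:350,110:350],(400,300)),cv2.resize(s['image'][140:380,200:460],(325,300))])[:,:,::-1])
E
python3 -c "from h import *;look('l3')"
```

```text
t 10.17 p [0.4025 0.2661 0.1871] yawY 13.0 zaxis [-0.002 -0.001 -1.   ] F [ 0.1  0.2 -0.1] w 0.0007 gf 0.0
top pipe in block frame [-0.0698 -0.0155  0.0467] [0.0702 0.0155 0.0763] cells 1217
scene pipe in block frame [-0.0705 -0.0148  0.0451] [0.071  0.0155 0.0753] cells 647
prongs (array([558.7,  79.7]), array([111.7, 129.4]), 38.8)
board (array([486.8, 269. ]), array([120.4,  95. ]), 85.4) 2458
```

View pics/l3.png

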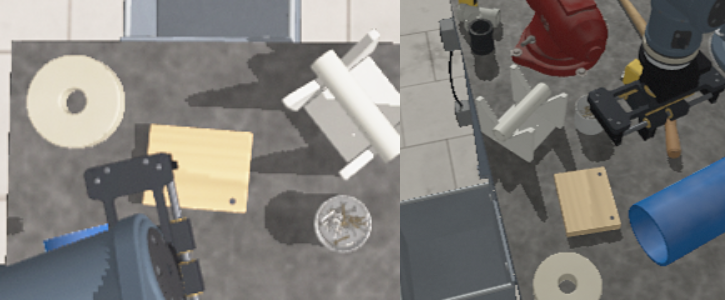

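Pipe seated: ±70 mm about the block's middle, block unmoved. The board is still at (0.487,0.269) and the closed gripper is behind it. Descend beside the tube.

Call:
{"method": "send_rows", "body": {"increments": [0,0,0,0,0,-1.5,0,0,0,0,0,0,-2,0,0,0,0,0,0,-2,0,0,0,0,0,0,-2,0,0,0,0,0,0,-2,0,0,0,0,0,0,-2,0,0,0,0,0,0,-2,0,0,0,0,0,0,-2,0,0,0,0,0,0,-1,0,0,0,0,0,0,-0.7,0,0,0,0,0,0,0,0,0,0,0,0,0,0,0]}}

```text
time: 11.27
position: [0.4038, 0.266, 0.0162]
tool_rot: [0.623, 0.782, 0.0, 0.0]
ft_force: [0.8, 0.4, 0.2]
grip_width: 0.0003
grip_force: 0.0
```

Call:
{"method": "send_rows", "body": {"increments": [0,0,0,0.3,0.05,-0.3,0,0,0,0,0.6,0.05,0,0,0,0,0,0.6,0.05,0,0,0,0,0,0.6,0.05,0,0,0,0,0,0.6,0.05,0,0,0,0,0,0.6,0.05,0,0,0,0,0,0.6,0.05,0,0,0,0,-0.03,0.6,0.05,0,0,0,0,-0.03,0.6,0.05,0,0,0,0,-0.03,0.6,0,0,0,0,0,-0.03,0.6,0,0,0,0,0,-0.03,0.6,0,0,0,0,0,-0.03,0.6,0,0,0,0,0,-0.03,0.6,0,0,0,0,0,0,0,0,0,0]}}

```text
time: 12.52
position: [0.4866, 0.2709, 0.0132]
tool_rot: [0.701, 0.713, 0.001, 0.001]
ft_force: [0.6, -0.3, 0.6]
grip_width: 0.0008
grip_force: 0.0
```

```bash
python3 -c "from h import *;look('l4')"
```

```text
t 12.52 p [0.4866 0.2709 0.0132] yawY 0.92 zaxis [ 0.003  0.001 -1.   ] F [ 0.6 -0.3  0.6] w 0.0008 gf 0.0
top pipe in block frame [-0.0698 -0.0155  0.0465] [0.0703 0.0155 0.0743] cells 1218
scene pipe in block frame [-0.0717 -0.0153  0.0454] [0.0716 0.0155 0.0753] cells 655
prongs (array([558.7,  79.9]), array([111.8, 129. ]), 38.8)
board (array([542.7, 273.8]), array([ 95., 120.]), 2.6) 900
```

View pics/l4.png

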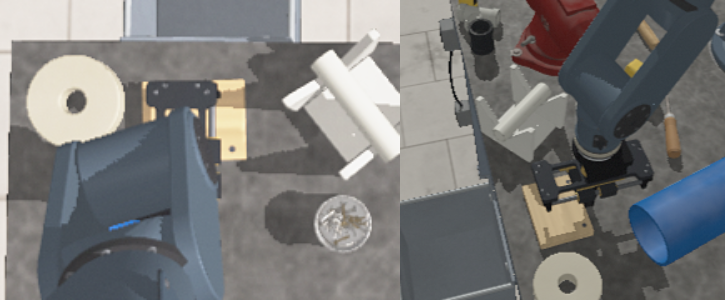

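The board is now at (0.543,0.274), turned +2.6°, clear of the wheel. Shift contact slightly left to hold it straight, and go on.

Call:
{"method": "send_rows", "body": {"increments": [0,0,0,-0.3,0.3,0,0,0,0,0,0,0.3,0,0,0,0,0,0.6,0,0,0,0,0,0,0.6,0,0,0,0,0,0,0.6,0,0,0,0,0,0,0.6,0,0,0,0,0,0,0.6,0,0,0,0,0,0,0.6,0,0,0,0,0,0,0.6,0,0,0,0,0,0,0.6,0,0,0,0,0,0,0.6,0,0,0,0,0,0,0.6,0,0,0,0,0,0,0.6,0,0,0,0,0,0,0.6,0,0,0,0,0,0,0,0,0,0]}}

```text
time: 13.87
position: [0.5557, 0.2768, 0.0133]
tool_rot: [0.701, 0.713, 0.001, 0.001]
ft_force: [0.2, 0.2, 0.2]
grip_width: 0.0006
grip_force: 0.0
```

```bash
python3 -c "from h import *;look('l5')"
```

```text
t 13.87 p [0.5557 0.2768 0.0133] yawY 0.95 zaxis [ 0.003  0.001 -1.   ] F [0.2 0.2 0.2] w 0.0006 gf 0.0
top pipe in block frame [-0.0699 -0.0155  0.0493] [0.0703 0.0155 0.0755] cells 1218
scene pipe in block frame [-0.0036 -0.0152  0.0454] [0.071  0.0155 0.0737] cells 367
prongs (array([558.8,  79.8]), array([112. , 129.3]), 38.8)
board (array([613.2, 239.4]), array([94.8, 52.4]), 1.3) 946
```

Call:
{"method": "send_rows", "body": {"increments": [0,0,0,0.6,0,0,0,0,0,0,0.8,0,0,0,0,0,0,0.8,0,0,0,0,0,0,0.8,0,0,0,0,0,0,0.8,0,0,0,0,0,0,0.8,0,0,0,0,0,0,0.8,0,0,0,0,0,0,0.8,0,0,0,0,0,0,0.8,0,0,0,0,0,0,0.8,0,0,0,0,0,0,0.8,0,0,0,0,0,0,0.8,0,0,0,0,0,0,0.8,0,0,0,0,0,0,0.4,0,0,0,0,0,0,0,0,0,0]}}

```text
time: 15.22
position: [0.6609, 0.2766, 0.0131]
tool_rot: [0.701, 0.713, 0.001, 0.0]
ft_force: [0.4, -0.3, 0.0]
grip_width: 0.001
grip_force: 0.0
```

Run:
```python
from h import *;look('l6')
from rig import robot
t=robot.camera('top');cv2.imwrite('pics/l7.png',cv2.resize(t['image'][80:320,100:420],(800,600))[:,:,::-1])
```

```text
t 15.22 p [0.6609 0.2766 0.0131] yawY 0.95 zaxis [ 0.002  0.    -1.   ] F [ 0.4 -0.3  0. ] w 0.001 gf 0.0
top pipe in block frame [-0.0698 -0.0154  0.0457] [0.0701 0.0155 0.0758] cells 1213Traceback (most recent call last):
  File "<stdin>", line 1, in <module>
  File "h.py", line 21, in look
    print(nm,'pipe in block frame',p.min(0).round(4),p.max(0).round(4), 'cells' ,len(p))
                                   ~~~~~^^^
    return umr_minimum(a, axis, None, out, keepdims, initial, where)
ValueError: zero-size array to reduction operation minimum which has no identity
```

Raise and back off clear, then look.

Call:
{"method": "send_rows", "body": {"increments": [0,0,0,0,0,1,0,0,0,0,0,0,2,0,0,0,0,0,0,2,0,0,0,0,0,0,2,0,0,0,0,0,0,2,0,0,0,0,0,0,2,0,0,0,0,-1.5,0,2,0,0,0,0,-2,0,2,0,0,0,0,-2,0,2,0,0,0,0,-2,0,2,0,0,0,0,-2,0,0,0,0,0,0,-2,0,0,0,0,0,0,-2,0,0,0,0,0,0,-2,0,0,0,0,0,0,-2,0,0,0,0,0,0,-2,0,0,0,0,0,0,-2,0,0,0,0,0,0,-1,0,0,0,0,0,0,0,0,0,0]}}

```text
time: 16.9
position: [0.4314, 0.2765, 0.2036]
tool_rot: [0.701, 0.714, -0.001, -0.001]
ft_force: [0.0, -0.1, 0.6]
grip_width: 0.0003
grip_force: 0.0
```

Run:
```python
from h import *;look('l6')
from rig import robot
t=robot.camera('top');cv2.imwrite('pics/l7.png',cv2.resize(t['image'][80:320,100:420],(800,600))[:,:,::-1])
```

```text
t 16.9 p [0.4314 0.2765 0.2036] yawY 1.06 zaxis [-0.002 -0.001 -1.   ] F [ 0.  -0.1  0.6] w 0.0003 gf 0.0
top pipe in block frame [-0.0699 -0.0155  0.0532] [0.0701 0.0155 0.0753] cells 1210
scene pipe in block frame [-0.0706 -0.015   0.0451] [0.071  0.0155 0.0754] cells 657
prongs (array([558.6,  79.7]), array([111.4, 129.4]), 38.8)
```

View pics/l7.png

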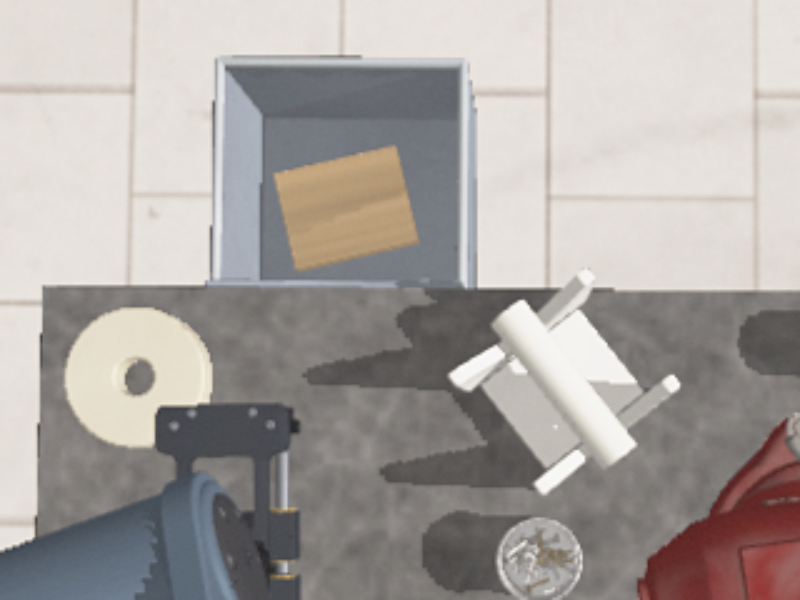

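The board lies flat in the bin (around (345,208)), the pipe sits in the vee block, and the tin is in place.

```bash
python3 -c "from rig import robot;print(robot.hand_in())"
```

```text
the job is handed in; nothing more can be done
None
```

The job is done and handed in at about 17 s: the pipe lies in the vee block's notches, sticking out equally at both ends to within about a millimetre, and the board was pushed over the far edge and lies flat in the scrap bin; the vee block measured unmoved and the tin still stands in its place, but I did not measure the coupling and tee again.

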